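Complete the shoe-care well, shut it and prove the bolt

ROBOT

A 6-joint arm with a two-finger parallel gripper is mounted at the origin on the work surface. World frame = base frame: x ahead of the robot, y to its left, z up, the work surface at z = 0. Lengths are in mm, angles in rad, forces in N, time in s.
With the tool pointing down it reaches from about 375 to 925 mm from the base axis. Payload 5.7 kg.
Tool frame: the origin (TCP) lies on the front face of the gripper's body, between the roots of the fingers; the fingertips stand 80 mm ahead of it and the grasp point (between the pads) lies 61 mm ahead of it; z points along the fingers, y is the line along which they close (so a half turn about z gives the same grasp; the last joint's range is limited). The gripper opens to 88 mm and grips with 3 to 60 N. Pads are 20 mm wide; open, the fingers measure 115 mm over their backs; the gripper's body (75 mm by 178 mm) begins 61 mm behind the grasp point.
Start: joints at [1.177, 0.359, 1.51, -0, 1.272, -0.115], TCP at [165.118, 576.809, 302.623] pointing down, gripper open.
Joint ranges: [-2.97, 2.97], [-1.01, 2.36], [0.21, 2.38], [-0.96, 4.11], [0.2, 2.71], [-2.98, 2.98]. Speed limits (rad/s): [2.39, 2.39, 3.14, 3.14, 3.14, 3.14].

INTERFACE

Orientations are given as a rotation vector (axis times angle).
In Python, from workcell import * gives the robot as it stands.
- The arm moves only by the tool servo_tool, never from a script. Its argument "increments" is a list of rows, each a list of 4 numbers: the shift along the tool's x, y, z in m, then the turn about the tool's z in degrees. A call has 1 to 12 rows; each row shifts and turns the commanded pose from where the row before left it, along the tool's axes as they then stand; what a row does not reach is not made up. A row lasts 1/10 s, in which the tool goes at most 50 mm and 8.59 degrees, less where a joint would pass 70% of its speed; a pose out of reach is approached as far as the arm can. A call is refused whole if a number of a shift passes 0.05 or a number of a turn 8.59, either way. A call with a gripper value outside its range is refused whole. "grip" is the closure in counts, from 0 (fully open) to 255 (shut), set as the call begins (left out, the last holds). The fingers move at their own pace and stop on an object; "squeeze" is the grip in N (left out, the last holds). Time passes only in rows, so rows that do not move let the fingers close. It gives the time, the measured TCP pose, the force, the opening and the grip force at its end, in the units of the state.
- state(): the state, without advancing time (a new reading comes with each control period).
- read_camera(name): name is "scene" or "top"; returns (picture, depth): 480x640x3 uint8, blue, green, red; 480x640 float32, mm along the optical axis (not along the pixel's ray), 0 where there is no reading.
- camera_model(name): a dict with "fx", "fy", "cx", "cy" (pixels), "k1" (the pictures are not rectified: a ray, as slopes to the right and down, at radius r is drawn at 1 + k1 r^2 times it, then the intrinsics apply), "R" (3x3) and "t" (3): a world point X has camera coordinates R X + t. Camera axes: x right, y down, z forward; pixel columns grow to the right and rows downward; lengths in mm; the calibration is good to about 2 mm. A picture is of the moment at which its call begins. camera_model takes no time and is no camera call.
- close_job(): hands the job in; it is judged then, once.
The state is a dict: "time": time; "q": joint angles; "joint_velocities": joint speeds; "tau": joint torques, N m; "tool_pos": TCP position; "orientation": TCP orientation; "contact_force": force on the tool from outside, world axes, zero at the start; "ft_torque": the same for the moment, N m; "gripper_width": finger opening in mm; "grasp_force": force on a finger pad.
Only numpy, scipy, OpenCV 4.12 (cv2) and the standard library are available. Lean on these libraries where they do the work, as an engineer would, in place of code of your own. Each camera call takes 0.05 s, during which the arm holds its last target. There are 200 camera calls.

TASK

The storage well in the shoe bench should hold one polish tin and one cedar block side by side; one of its two bays is already filled. Of the tin and the block on the front ledge, slide the kind that is missing along the ledge, without lifting it, until it lies flat in the empty bay, and leave the other one where it is. Then swing the lid shut, push the bolt fully home over it, and with the bolt home pull up on the lid's pull with about 10 N for about half a second to prove that it holds; leave everything else alone.

Things in the scene. Friction and masses are not known exactly. Their poses are not given: they have to be found in the camera images.
- chest: Fixed low pale-oak storage unit on the bench, 245 (x) by 430 (y) mm, yaw within 0.12 rad. Origin on the bench; +x to its back (hinge) side, +z up. All lengths below are mm in its frame. Right (-y) of the well, x -12 to 32, y -212 to -122, stands the bolt's housing, top at z = 69. Side and back rims of the well rise to z = 43
- well_mid (a point): Centre of the sunken well at ledge height (x 22.5, y 0, z 20). The well spans x -30 to 75, y -107 to 107; a rib 6 wide at y = 0 (top at z = 24) parts it into two bays, each 105 (x) by 104 (y), centred at x 22, y +55 or -55. Each bay is open to the ledge and its cork floor lies 10 below the ledge (z = 10): a piece slid past the edge drops in flat
- ledge_mid (a point): Centre of the flat front ledge (x -88, y 0, z 20), which spans x -145 to -30, y -215 to 215, 20 above the bench; no wall between it and the bays
- lid_angle (a joint): Lid angle (rad): 0 shut, about 1.65 at the start, leaning back past upright (limit 1.75). Hinge line along y at x 85, z 44 of the chest. Soft-closing: once in front of upright (below about 1.3) the lid sinks shut by its own weight in about 3 s; behind upright it stays open. It cannot shut on anything higher than 43 mm
- lid: The pale-oak lid: a board 124 long (from the hinge), 234 wide (y), 8 thick, 0.22 kg, top at z = 52 of the chest when shut, with a front lip hanging 12 down. Origin on the hinge line, mid width; when shut its axes are parallel to the chest's and the board runs towards -x
- lid_pull (a point): Centre of the lid's pull: a round wooden bar on the lid's outer face, 14 thick, 90 long (y) on a post at each end, its centre 24 over the board and 100 from the hinge. When shut it lies at x -15, z = 76 of the chest; with the lid open it stands off to the back. Pulled up, it rises some 5 mm before the bolt takes the load
- bolt: Steel bolt captive in its housing, 90 long (y), 26 wide, 8 thick, with an upright thumb plate over its middle, 36 wide (x), 12 thick (y), z 72 to 98 of the chest. Origin under its middle (x 10, z 53.5). Slides freely along the chest's y: start y -185 to -172; pushed to +y it stops at -134, its end 27 mm over the shut lid with 1.5 mm of play. Home: y above -142
- tin_a: Closed round metal polish tin, 84 across, 28 tall, about 0.16 kg, lying flat on the left or right end of the ledge. Origin: centre of its underside
- block_a: Rectangular grooved cedar freshener block, 72 (x) by 80 (y) by 28 tall, about 0.12 kg, on the other end of the ledge, turned up to 0.2 rad from the chest. Origin: centre of its underside
- tin_b: A second tin like tin_a: either already in one bay of the well, or the spare on the dark coaster far to the left
- block_b: A second block like block_a: it is in the well when tin_b is on the coaster, and the other way round
- shoehorn: Long red plastic shoehorn, 430 long, 42 wide, lying along y beyond the chest. Origin under its middle. Leave it
- dish: White ceramic key dish, 120 across, 30 tall, to the right. Origin: centre of its underside. Leave it
- tree1: Cedar shoe tree, about 210 long, 66 wide, 64 tall, to the right. Origin under its middle. Leave it
- tree2: The other shoe tree, beside the first, farther right. Leave it
- carabiner: Steel carabiner, 90 by 58 mm, 10 thick, lying on the ledge's left back part beside the well. Origin under its middle. Leave it
There are look-alikes about, which are no part of the job. Leave any green or red look-alike of the block_b alone.

How it is judged (in metres and radians):
On the way, in this order (a step that is already met when the one before it is completed fails the run):
1. the kind that was missing lies flat in the empty bay beside the other kind ((((horizontal distance between tin_b and well_mid below 0.1 m and z of tin_b in the frame of chest between 0.005 and 0.014 m and angle between tin_b's own z axis and vertical below 0.1 rad) and (horizontal distance between block_a and well_mid below 0.1 m and z of block_a in the frame of chest between 0.005 and 0.014 m and angle between block_a's own z axis and vertical below 0.1 rad)) or ((horizontal distance between block_b and well_mid below 0.1 m and z of block_b in the frame of chest between 0.005 and 0.014 m and angle between block_b's own z axis and vertical below 0.1 rad) and (horizontal distance between tin_a and well_mid below 0.1 m and z of tin_a in the frame of chest between 0.005 and 0.014 m and angle between tin_a's own z axis and vertical below 0.1 rad)))), for 0.2 s.
2. the lid is shut over both ((((horizontal distance between tin_b and well_mid below 0.1 m and z of tin_b in the frame of chest between 0.005 and 0.014 m and angle between tin_b's own z axis and vertical below 0.1 rad) and (horizontal distance between block_a and well_mid below 0.1 m and z of block_a in the frame of chest between 0.005 and 0.014 m and angle between block_a's own z axis and vertical below 0.1 rad)) or ((horizontal distance between block_b and well_mid below 0.1 m and z of block_b in the frame of chest between 0.005 and 0.014 m and angle between block_b's own z axis and vertical below 0.1 rad) and (horizontal distance between tin_a and well_mid below 0.1 m and z of tin_a in the frame of chest between 0.005 and 0.014 m and angle between tin_a's own z axis and vertical below 0.1 rad))) and value of joint lid_angle below 0.04 rad), for 0.2 s.
3. the bolt is home over the shut lid (value of joint lid_angle below 0.04 rad and y of bolt in the frame of chest above -0.142 m), for 0.2 s.
4. the lid is pulled up against the bolt with about 10 N (the bolt takes more than 6 N) and stays shut (value of joint lid_angle below 0.08 rad and y of bolt in the frame of chest above -0.142 m and contact force between bolt and lid above 6 N), for 0.35 s.
At the end, for the whole second after the job is handed in: A tin and a cedar block lie flat (0.1 rad) in the two bays, the other ledge piece is within 30 mm of its start, the lid is shut (below 0.04 rad), the bolt home (past y = -142 mm of the chest) and at rest, and the bystanders are within 40 mm of their starts (all of step 3 and (((horizontal distance between tin_b and well_mid below 0.1 m and z of tin_b in the frame of chest between 0.005 and 0.014 m and angle between tin_b's own z axis and vertical below 0.1 rad) and (horizontal distance between block_a and well_mid below 0.1 m and z of block_a in the frame of chest between 0.005 and 0.014 m and angle between block_a's own z axis and vertical below 0.1 rad)) or ((horizontal distance between block_b and well_mid below 0.1 m and z of block_b in the frame of chest between 0.005 and 0.014 m and angle between block_b's own z axis and vertical below 0.1 rad) and (horizontal distance between tin_a and well_mid below 0.1 m and z of tin_a in the frame of chest between 0.005 and 0.014 m and angle between tin_a's own z axis and vertical below 0.1 rad))) and ((horizontal distance between tin_b and well_mid below 0.1 m and distance of tin_a from where it was at the start of the episode below 0.03 m) or (horizontal distance between block_b and well_mid below 0.1 m and distance of block_a from where it was at the start of the episode below 0.03 m)) and distance of each of dish, tree1, tree2, shoehorn, carabiner from where it was at the start of the episode below 0.04 m and linear speed of bolt below 0.02 m/s); the robot touches nothing.
It fails at once if a ledge piece is lifted more than 35 mm off the ledge (z of any of tin_a, block_a in the frame of chest above 0.055 m).
It fails at once if the ledge piece that is not needed is moved more than 30 mm (not ((horizontal distance between tin_b and well_mid below 0.1 m and distance of tin_a from where it was at the start of the episode below 0.03 m) or (horizontal distance between block_b and well_mid below 0.1 m and distance of block_a from where it was at the start of the episode below 0.03 m))).
It fails at once if the pieces already stored, or on the coaster, are moved more than 30 mm (distance of any of tin_b, block_b from where it was at the start of the episode above 0.03 m).
It fails at once if a bystander is moved more than 40 mm (distance of any of dish, tree1, tree2, shoehorn, carabiner from where it was at the start of the episode above 0.04 m).
It also fails if it takes over 72 s, if anything falls off the work surface, if the arm or the gripper's body presses on something with over 40 N, if the wrist force passes 120 N, or if a joint passes its speed limit or range.

## Working session

There is one attempt and no reset: what is moved stays moved. The work goes in short steps, Python scripts to look and compute and a tool call to move; the robot and the scene stay as the last step left them, time stands still between calls to the robot, and variables do not carry over. Pictures are saved under pics/ and viewed, at most 10 in all, crops included, and the job is handed in when it is done.

Besides the shell and the picture viewer there is one more tool, called after "Emit:" as name(argument=value, ...) on one line, values as JSON. servo_tool: Moves the arm, as the interface text tells. Its arguments: {"type":"object","properties":{"increments":{"type":"array","items":{"type":"array","items":{"type":"number"}}},"grip":{"type":"number"},"squeeze":{"type":"number"}},"required":["increments"]}

```bash
ls; mkdir -p pics
python3 - <<'E'
from workcell import *
import cv2,numpy as np
print(state())
for n in ("scene","top"):
    p,d=read_camera(n); cv2.imwrite(f"pics/{n}0.png",p); np.savez(f"{n}0.npz",p=p,d=d)
    m=camera_model(n); print(n,m, (d>0).mean())
E
```

```text
pics
{'time': 0.0, 'q': array([ 1.17686123e+00,  3.59481007e-01,  1.51147251e+00, -4.51788967e-08,
        1.27246610e+00, -1.15084243e-01]), 'joint_velocities': array([ 1.05468692e-04,  1.50251162e-04, -2.99599348e-04, -3.81101349e-04,
        1.77224935e-03,  5.10549510e-05]), 'tau': array([-1.85317331e-03, -5.15371227e+01, -2.70712262e+01,  6.71367813e-02,
        3.49537481e-02, -1.60463310e-04]), 'tool_pos': array([164.93248488, 576.3031659 , 301.80848481]), 'orientation': array([-4.36536033e-01, -3.11064999e+00,  2.77695533e-03]), 'contact_force': array([ 0.55025862, -0.64924975,  0.26977658]), 'ft_torque': array([-0.01770233,  0.04649298, -0.02797532]), 'grasp_force': 0.0, 'gripper_width': 88.17168143740923}
scene {'fx': 480.9385312536135, 'fy': 480.9385312536135, 'cx': 325.3043250921784, 'cy': 233.12037436191852, 'k1': -0.0835777674734059, 'R': array([[-0.03368823,  0.9993227 ,  0.01480677],
       [ 0.78541404,  0.0356331 , -0.61794423],
       [-0.61805331, -0.009188  , -0.7860825 ]]), 't': array([  65.39705611, -357.99628894, 1609.65181423])} 0.9957161458333333
top {'fx': 547.4268816533048, 'fy': 547.4268816533048, 'cx': 327.5622491005975, 'cy': 244.9358182249904, 'k1': 0.05075148159900308, 'R': array([[-0.01685314, -0.99974957, -0.01472283],
       [-0.98216637,  0.01931088, -0.18701954],
       [ 0.18725702,  0.0113084 , -0.98224586]]), 't': array([ -36.83554412,  536.56911279, 1216.99363379])} 0.9959798177083333
```

View pics/scene0.png

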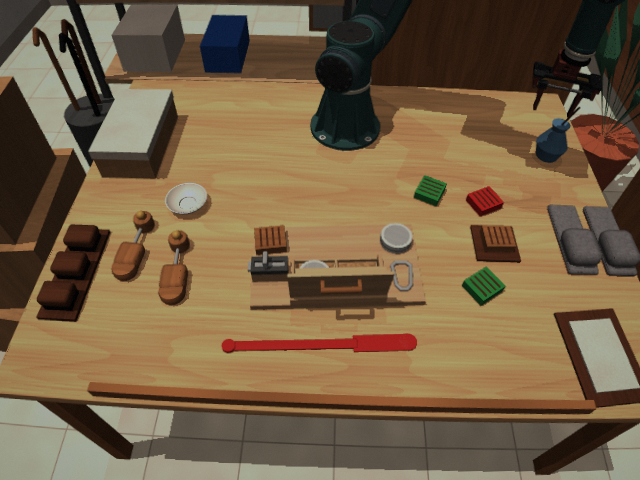

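View pics/top0.png

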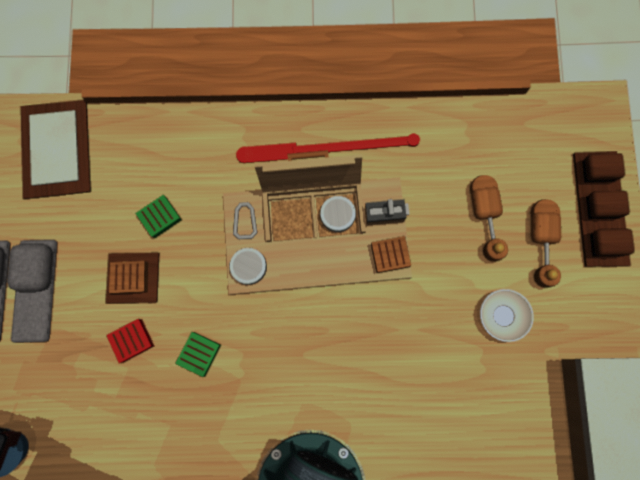

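The tin already lies in the right bay (top view 338,213). So the block at the right end of the ledge (390,254) has to go to the left bay, and the tin at (248,266) stays where it is. Next I'll measure the chest, block and bolt.

```bash
cat > h.py <<'E'
import numpy as np,cv2
from workcell import *
def cast(n,uv,z):
    m=camera_model(n);K=np.array([[m['fx'],0,m['cx']],[0,m['fy'],m['cy']],[0,0,1.]])
    s=cv2.undistortPoints(np.float64(uv).reshape(-1,1,2),K,np.float64([m['k1'],0,0,0,0])).reshape(-1,2)
    d=np.c_[s,np.ones(len(s))]@m['R'];c=-m['R'].T@m['t']
    return c+d*((np.asarray(z)-c[2])/d[:,2])[:,None]
def cloud(n,d):
    m=camera_model(n);K=np.array([[m['fx'],0,m['cx']],[0,m['fy'],m['cy']],[0,0,1.]])
    v,u=np.mgrid[:480,:640];uv=np.c_[u.ravel(),v.ravel()].astype(float)
    s=cv2.undistortPoints(uv.reshape(-1,1,2),K,np.float64([m['k1'],0,0,0,0])).reshape(-1,2)
    P=(np.c_[s,np.ones(len(s))]*d.ravel()[:,None]-m['t'])@m['R']
    return P.reshape(480,640,3)
E
python3 - <<'E'
from h import *
f=np.load('top0.npz');p,d=f['p'],f['d'];P=cloud('top',d)
Z=P[...,2]; print('bench z',np.median(Z[300:330,250:450]), np.std(Z[300:330,250:450]))
roi=np.zeros((480,640),bool);roi[185:300,215:420]=1
led=roi&(abs(Z-20)<5)
L=led.astype(np.uint8);n,lab,st,_=cv2.connectedComponentsWithStats(L);k=1+st[1:,4].argmax();led=lab==k
# front edge: lowest row of ledge per column
cols=np.arange(240,402);rows=np.array([np.where(led[:,c])[0].max()+.5 for c in cols])
F=cast('top',np.c_[cols,rows],20)
vx,vy,x0,y0=cv2.fitLine(F[:,:2].astype(np.float32),cv2.DIST_HUBER,0,.01,.01).ravel()
if vy<0: vx,vy=-vx,-vy
yaw=np.arctan2(-vx,vy);print('yaw',yaw,'front x0,y0',x0,y0)
ey=np.array([vx,vy]);ex=np.array([vy,-vx])
ql=(P[led][:,:2]);a=ql@ex-np.array([x0,y0])@ex;b=ql@ey
# left / right ends, ledge rows
s=(a>8)&(a<100);print('a range',np.percentile(a,[.5,99.5]))
rr=range(248,280);R1=[];R2=[]
for r in rr:
    c=np.where(led[r]|(roi[r]&(Z[r]>15)))[0]
    R1.append(cast('top',[[c.min()-.5,r]],20)[0,:2]@ey);R2.append(cast('top',[[c.max()+.5,r]],20)[0,:2]@ey)
print('left',np.median(R1),'right',np.median(R2),'len',np.median(R1)-np.median(R2))
b0=(np.median(R1)+np.median(R2))/2
o=ex*(np.array([x0,y0])@ex+145)+ey*b0
print('chest origin',o)
T=dict(o=o,yaw=yaw);np.savez('chest.npz',**T)
to=lambda X:np.c_[(X[...,:2].reshape(-1,2)-o)@ex,(X[...,:2].reshape(-1,2)-o)@ey]
Q=to(P).reshape(480,640,2)
# top faces of things at ledge z~48
for nm,m in (('block',(abs(Z-48)<6)&roi&(Q[...,0]<-35)&(Q[...,1]<0)),('tin_a',(abs(Z-48)<6)&roi&(Q[...,0]<-35)&(Q[...,1]>0)),
  ('tin_b',(abs(Z-38)<5)&roi&(abs(Q[...,0]-22)<45)&(abs(Q[...,1]+55)<45)),('thumb',roi&(Z>88)&(Q[...,1]<-115)&(Q[...,0]<50))):
    c=max(cv2.findContours(m.astype(np.uint8),0,1)[0],key=cv2.contourArea)
    z=np.median(Z[m]);W=cast('top',c.reshape(-1,2),z);r=cv2.minAreaRect(to(W).astype(np.float32))
    ci=cv2.minEnclosingCircle(to(W).astype(np.float32))
    print(nm,z,'chest frame rect',r,'circ',ci)
for nm,m in (('lid',(Z>60)&(Q[...,0]>60)&(Q[...,0]<180)&(abs(Q[...,1])<130)),):
    print(nm,np.percentile(np.c_[Q[m],Z[m]],[1,50,99],axis=0))
E
```

```text
bench z -0.9116010395666805 95.89113942461275
yaw 0.075664945 front x0,y0 446.6523 -31.221905
a range [  0.45565036 243.01320963]
left 153.5884494680169 right -275.8132326951057 len 429.4016821631226
chest origin [590.95144214 -16.48791362]
block 47.18147385888826 chest frame rect ((-89.78168487548828, -168.98219299316406), (72.23226165771484, 80.49090576171875), 5.041324138641357) circ ((-90.13432312011719, -168.66268920898438), 51.92552185058594)
tin_a 48.07229097358637 chest frame rect ((-84.83993530273438, 162.20018005371094), (80.7940902709961, 81.91275024414062), 85.94880676269531) circ ((-85.41926574707031, 162.1383514404297), 42.21076202392578)
tin_b 37.87476170036718 chest frame rect ((20.81924819946289, -56.49648666381836), (82.77349853515625, 80.29502868652344), 84.45355224609375) circ ((20.88066291809082, -56.04902267456055), 42.06977844238281)
thumb 96.41611744963714 chest frame rect ((8.385427474975586, -174.3113555908203), (12.53964900970459, 35.43231201171875), 89.10285949707031) circ ((8.390790939331055, -173.96902465820312), 17.933757781982422)
lid [[  88.48835633 -114.13513351   61.66771482]
 [  99.00130331    0.21333474  128.97199073]
 [ 137.86636009  114.02366219  170.18537946]]
```

```bash
cat >> h.py <<'E'
from scipy.spatial.transform import Rotation as Rn
def ch(x,y,z):
    t=np.load('chest.npz');c,s=np.cos(t['yaw']),np.sin(t['yaw'])
    return np.array([t['o'][0]+c*x-s*y,t['o'][1]+s*x+c*y,z])
def plan(target,yaw=None,pos=None,turn=None):
    """target: world TCP; yaw: chest-frame angle (deg) of the closing line. prints turn, then shift in turned tool frame"""
    s=state();R=Rn.from_rotvec(s['orientation']);t=np.load('chest.npz');p=s['tool_pos'] if pos is None else pos
    y=R.apply([0,1,0]);a=np.degrees(np.arctan2(y[1],y[0])-t['yaw'])
    tr=0
    if yaw is not None: tr=-(((yaw-a)+90)%180-90)
    R2=R*Rn.from_rotvec([0,0,np.radians(tr)])
    print('t %.2f tcp %s closeangle(chest) %.2f tilt %.3f turn %.2f'%(s['time'],p.round(1),a,R.apply([0,0,1])[2],tr),'shift m',(R2.inv().apply(target-p)/1000).round(4))
    return R2
E
python3 - <<'E'
from h import *
b=ch(-90,-169,30+80)
print(b); plan(b+[0,0,130],5); plan(b,5)
plan(np.array([400,350,240.]),5)
E
```

```text
[ 513.98412647 -191.8077264   110.        ]
t 0.10 tcp [164.9 576.4 301.9] closeangle(chest) 69.69 tilt -1.000 turn 64.69 shift m [-0.8145  0.2199  0.0629]
t 0.10 tcp [164.9 576.4 301.9] closeangle(chest) 69.69 tilt -1.000 turn 64.69 shift m [-0.8143  0.22    0.1929]
t 0.10 tcp [164.9 576.4 301.9] closeangle(chest) 69.69 tilt -1.000 turn 64.69 shift m [-0.2614  0.1953  0.0621]
```

Emit:
servo_tool(increments=[[0,0,0,8.09],[0,0,0,8.09],[0,0,0,8.09],[0,0,0,8.09],[0,0,0,8.09],[0,0,0,8.09],[0,0,0,8.09],[0,0,0,8.06],[-0.025,0.02,0,0],[-0.04,0.03,0.01,0],[-0.04,0.03,0.01,0],[-0.04,0.03,0.01,0]], grip=0)

```text
time: 1.3
tool_pos: [295.8, 452.2, 272.7]
orientation: [2.032, 2.396, -0.0]
contact_force: [1.5, 0.7, 1.1]
gripper_width: 88.0
grasp_force: 0.0
```

Emit:
servo_tool(increments=[[-0.04,0.03,0.01,0],[-0.045,0.02,0,0],[-0.05,0.01,0,0],[-0.05,0.01,0,0],[-0.05,0.01,0,0],[-0.05,0.005,0,0],[-0.05,0.005,0,0],[-0.05,0.005,0,0],[-0.05,0,0,0],[-0.05,0,0,0],[-0.05,0,0,0],[-0.03,0,0,0]])

```text
time: 2.5
tool_pos: [478.8, -87.7, 263.4]
orientation: [2.035, 2.392, -0.001]
contact_force: [0.7, 0.5, -0.5]
gripper_width: 87.8
grasp_force: 0.0
```

Run:
```python
from h import *
plan(ch(-90,-169,110),5)
```

```text
t 2.50 tcp [478.8 -87.7 263.4] closeangle(chest) 4.89 tilt -1.000 turn -0.11 shift m [-0.1083  0.0177  0.1535]
```

Emit:
servo_tool(increments=[[-0.04,0.01,0.02,0],[-0.04,0.0077,0.02,0],[-0.02,0,0.02,0],[-0.008,0,0.02,0],[0,0,0.01,0],[0,0,0,0],[0,0,0,0]])

```text
time: 3.2
tool_pos: [513.3, -187.3, 173.7]
orientation: [-2.032, -2.395, 0.0]
contact_force: [-0.4, 0.8, 0.2]
gripper_width: 87.3
grasp_force: 0.0
```

Run:
```python
from h import *
plan(ch(-90,-169,110),5)
p,d=read_camera('top');cv2.imwrite('pics/t1.png',cv2.resize(p[170:300,300:460],(800,650))[:600])
p,d=read_camera('scene');cv2.imwrite('pics/s1.png',cv2.resize(p[190:310,200:360],(800,600)))
```

```text
t 3.20 tcp [ 513.3 -187.3  173.7] closeangle(chest) 5.04 tilt -1.000 turn 0.04 shift m [-0.0046 -0.0001  0.0637]
```

View pics/s1.png

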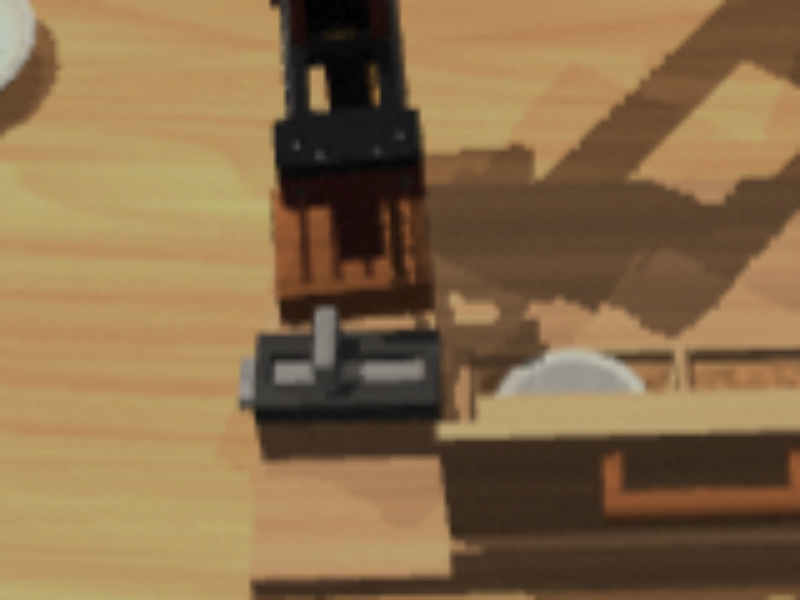

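The crop shows the gripper squarely over the block (350,240), its long side running front to back, with the housing at (350,370) clear of it. I'll go down and grip.

Emit:
servo_tool(increments=[[-0.0046,0,0.015,0],[0,0,0.02,0],[0,0,0.018,0],[0,0,0.01,0],[0,0,0,0],[0,0,0,0]])

```text
time: 3.9
tool_pos: [514.7, -192.5, 111.2]
orientation: [2.032, 2.395, 0.0]
contact_force: [0.5, -0.3, 0.2]
gripper_width: 88.2
grasp_force: 0.0
```

Emit:
servo_tool(increments=[[0,0,0,0],[0,0,0,0],[0,0,0,0],[0,0,0,0],[0,0,0,0]], grip=120, squeeze=8)

```text
time: 4.4
tool_pos: [514.5, -192.8, 111.2]
orientation: [2.033, 2.394, 0.0]
contact_force: [-1.7, -0.8, 6.2]
gripper_width: 71.7
grasp_force: 8.0
```

Run:
```python
from h import *
plan(ch(-88,55,110),5); plan(ch(-90,55,110),0);print(state()['contact_force'],state()['gripper_width'])
```

```text
t 4.40 tcp [ 514.5 -192.8  111.2] closeangle(chest) 5.00 tilt -1.000 turn 0.00 shift m [0.224  0.0212 0.0011]
t 4.40 tcp [ 514.5 -192.8  111.2] closeangle(chest) 5.00 tilt -1.000 turn 5.00 shift m [ 0.225  -0.0004  0.0011]
[-1.65629849 -0.8268243   6.15603341] 71.66490958142813
```

Emit:
servo_tool(increments=[[0.005,0,0,2.5],[0.015,0,0,2.5],[0.025,0,0,0],[0.025,0,0,0],[0.025,0,0,0],[0.025,0,0,0],[0.025,0,0,0],[0.025,0,0,0],[0.025,0,0,0],[0.02,0,0,0],[0.01,0,0,0],[0,0,0,0]])

```text
time: 5.6
tool_pos: [496.8, 33.0, 111.1]
orientation: [2.134, 2.304, 0.003]
contact_force: [-0.3, 4.1, 6.8]
gripper_width: 72.0
grasp_force: 8.0
```

Run:
```python
from h import *
plan(ch(-88,55,110),0);print(state()['contact_force'],state()['gripper_width'])
```

```text
t 5.60 tcp [496.8  33.  111.1] closeangle(chest) 0.06 tilt -1.000 turn 0.06 shift m [-0.0015  0.0022  0.0011]
[-0.29472745  4.07275389  6.79438193] 72.034433957655
```

Emit:
servo_tool(increments=[[0,0,0,0],[0,0,0,0],[0,0,0,0],[0,0,-0.02,0],[0,0,-0.03,0],[0,0,-0.01,0],[0,0,0,0]], grip=0)

```text
time: 6.3
tool_pos: [497.2, 31.3, 171.6]
orientation: [2.134, 2.302, 0.003]
contact_force: [-0.2, 0.3, -0.9]
gripper_width: 87.4
grasp_force: 0.0
```

Run:
```python
from h import *
print(state()['q'])
plan(ch(-145,55,106),90)
p,d=read_camera('top');P=cloud('top',d)
cv2.imwrite('pics/t2.png',cv2.resize(p[170:300,210:370],(800,600)))
```

```text
[-7.57085456e-02  3.80808361e-01  1.87364380e+00 -1.55080768e-04
  8.83818735e-01 -1.50890634e-01]
t 6.30 tcp [497.2  31.3 171.6] closeangle(chest) -0.02 tilt -1.000 turn 89.98 shift m [-0.0554 -0.0003  0.0654]
```

View pics/t2.png

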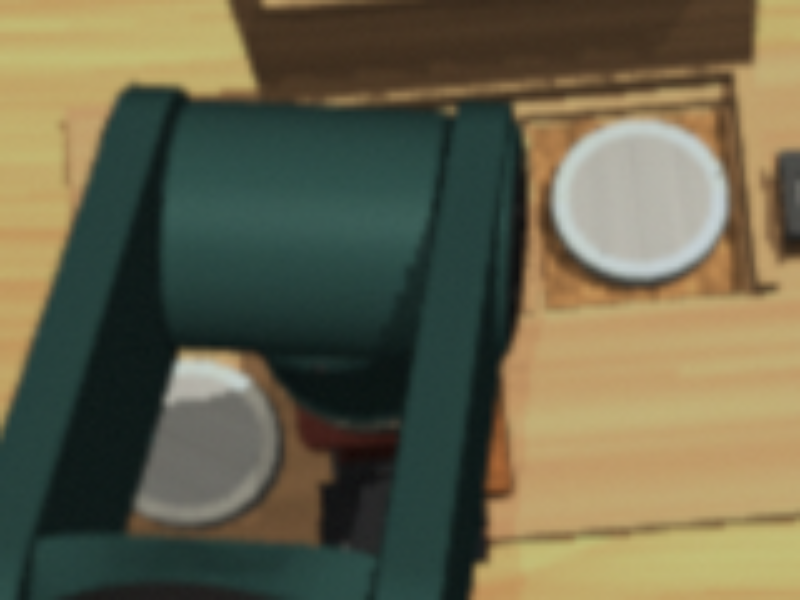

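Emit:
servo_tool(increments=[[0,0,0,8.5],[0,0,0,8.5],[0,0,0,8.5],[0,0,0,8.5],[0,0,0,8.5],[0,0,0,8.5],[0,0,0,8.5],[0,0,0,8.5],[0,0,0,8.5],[0,0,0,8.5],[0,0,0,5],[0,0,0,0]], grip=130)

```text
time: 7.55
tool_pos: [495.3, 31.6, 169.0]
orientation: [-3.139, -0.118, 0.004]
contact_force: [-0.4, -1.0, 0.0]
gripper_width: 43.3
grasp_force: 0.0
```

Emit:
servo_tool(increments=[[-0.02,0,0,0],[-0.025,0,0,0],[-0.01,0,0,0],[0,0,0.02,0],[0,0,0.03,0],[0,0,0.015,0],[0,0,0,0],[0,0,0,0]])

```text
time: 8.35
tool_pos: [441.5, 27.5, 105.3]
orientation: [-3.139, -0.12, 0.001]
contact_force: [0.5, -0.3, 0.8]
gripper_width: 43.1
grasp_force: 0.0
```

Run:
```python
from h import *
plan(ch(-24,55,106),90)
p,d=read_camera('top');cv2.imwrite('pics/t3.png',cv2.resize(p[170:300,210:370],(800,600)))
```

```text
t 8.35 tcp [441.5  27.5 105.3] closeangle(chest) -89.95 tilt -1.000 turn 0.05 shift m [ 1.217e-01  1.000e-04 -8.000e-04]
```

View pics/t3.png

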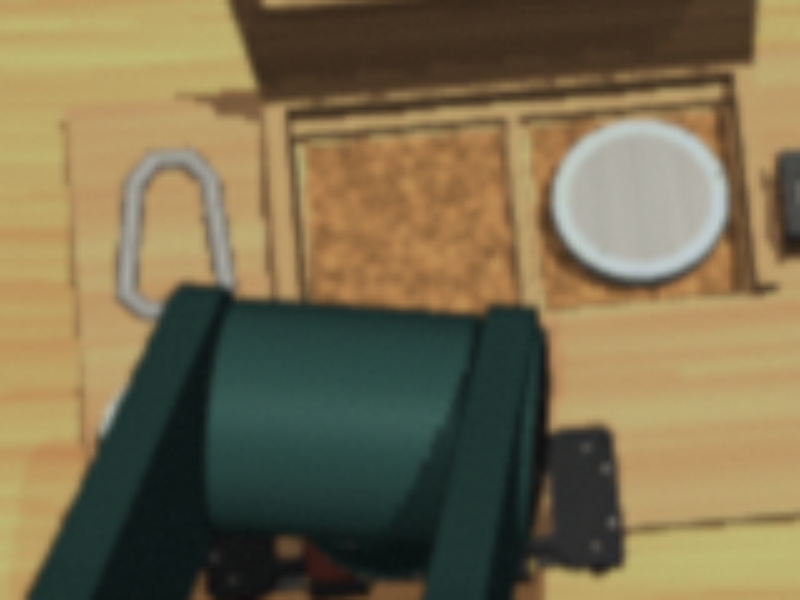

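The gripper stands in front of the block, the empty bay is at (410,215) and the tin in the right bay at (640,200) is undisturbed. Now I'll push.

Emit:
servo_tool(increments=[[0.01,0,0,0],[0.01,0,0,0],[0.01,0,0,0],[0.012,0,0,0],[0.012,0,0,0],[0.012,0,0,0],[0.012,0,0,0],[0.012,0,0,0],[0.01,0,0,0],[0.01,0,0,0],[0.008,0,0,0],[0.004,0,0,0]])

```text
time: 9.6
tool_pos: [563.9, 36.7, 105.4]
orientation: [3.139, 0.119, 0.001]
contact_force: [-1.2, 0.8, 1.4]
gripper_width: 43.0
grasp_force: 0.6
```

Emit:
servo_tool(increments=[[0,0,0,0],[0,0,0,0],[-0.02,0,0,0],[-0.04,0,-0.01,0],[-0.04,0,-0.03,0],[-0.02,0,-0.04,0],[0,0,-0.05,0],[0,0,-0.03,0],[0,0,0,0]])

```text
time: 10.5
tool_pos: [445.3, 27.4, 269.7]
orientation: [3.138, 0.119, 0.014]
contact_force: [0.5, 0.9, 0.6]
gripper_width: 43.4
grasp_force: 0.0
```

Run:
```python
from h import *
plan(ch(-24,55,106),90)
p,d=read_camera('top');cv2.imwrite('pics/t4.png',cv2.resize(p[170:300,210:370],(800,600)));P=cloud('top',d)
p2,_=read_camera('scene');cv2.imwrite('pics/s4.png',p2)
t=np.load('chest.npz');c,s=np.cos(t['yaw']),np.sin(t['yaw']);D=P[...,:2]-t['o'];Q=np.stack([D[...,0]*c+D[...,1]*s,-D[...,0]*s+D[...,1]*c],-1);Z=P[...,2]
m=(abs(Z-38)<12)&(Q[...,0]>-40)&(Q[...,0]<72)&(Q[...,1]>5)&(Q[...,1]<100)&(Z>30)
X=np.c_[Q[m],Z[m]];print(m.sum(),np.percentile(X,[2,50,98],axis=0))
A=np.c_[X[:,:2],np.ones(len(X))];print('plane',np.linalg.lstsq(A,X[:,2],rcond=None)[0])
print(cv2.minAreaRect(X[:,:2].astype(np.float32)))
```

```text
t 10.50 tcp [445.3  27.4 269.7] closeangle(chest) -90.00 tilt -1.000 turn -0.00 shift m [ 0.1164 -0.0005  0.1648]
359 [[34.61509417 18.30558919 32.55670925]
 [49.2783702  53.25377444 37.64548572]
 [62.13789755 94.1659931  42.91179378]]
plane [-8.89867435e-03 -8.20962296e-03  3.86192633e+01]
((47.68769454956055, 56.73988342285156), (80.56903839111328, 31.56848907470703), 87.55907440185547)
```

View pics/t4.png

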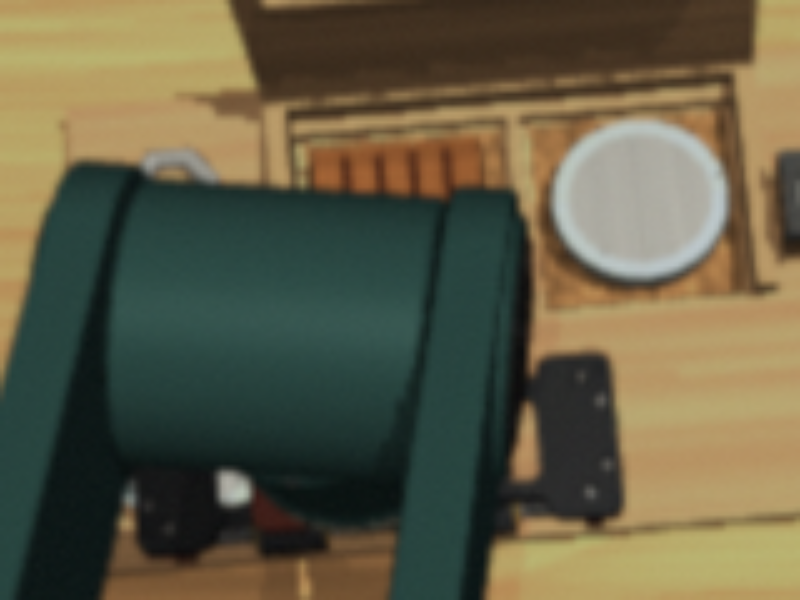

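The block lies flat in the left bay: its top is at z≈38 with no tilt, and it shows at (395,170). Next I'll go behind the lid and push the bar forward.

Run:
```python
from h import *
plan(ch(152,0,285),90)
plan(ch(152,0,200),90)
print(state()['q'])
```

```text
t 10.60 tcp [443.2  27.6 265.9] closeangle(chest) -90.00 tilt -1.000 turn -0.00 shift m [ 0.296   0.0552 -0.0186]
t 10.60 tcp [443.2  27.6 265.9] closeangle(chest) -90.00 tilt -1.000 turn -0.00 shift m [0.2959 0.0551 0.0664]
[-9.34440762e-02  1.75174545e-01  1.87944366e+00 -1.15747937e-04
  1.08520812e+00  1.40175905e+00]
```

Emit:
servo_tool(increments=[[0,0,-0.025,0],[0.03,0.006,0,0],[0.04,0.008,0,0],[0.04,0.008,0,0],[0.04,0.008,0,0],[0.04,0.008,0,0],[0.04,0.008,0,0],[0.04,0.009,0,0],[0.026,0,0,0],[0,0,0,0],[0,0,0,0]], grip=255)

```text
time: 11.7
tool_pos: [741.4, -4.7, 287.3]
orientation: [-3.139, -0.119, 0.008]
contact_force: [-0.3, -0.4, 0.4]
gripper_width: 0.7
grasp_force: 0.0
```

Run:
```python
from h import *
plan(ch(152,0,200),90); plan(ch(98,0,200),90)
p,d=read_camera('scene');cv2.imwrite('pics/s5.png',cv2.resize(p[180:360,220:460],(800,600)))
P=cloud('scene',d);t=np.load('chest.npz');c,s=np.cos(t['yaw']),np.sin(t['yaw']);D=P[...,:2]-t['o'];Q=np.stack([D[...,0]*c+D[...,1]*s,-D[...,0]*s+D[...,1]*c],-1);Z=P[...,2]
b,g,r=[p[...,i].astype(int) for i in range(3)]
m=(r-b>80)&(abs(Q[...,1])<50)&(Q[...,0]>95)&(Q[...,0]<150)&(Z>110)&(Z<170)
print(m.sum(),np.percentile(np.c_[Q[m],Z[m]],[2,50,98],axis=0))
```

```text
t 11.70 tcp [741.4  -4.7 287.3] closeangle(chest) -89.99 tilt -1.000 turn 0.01 shift m [0.0015 0.0005 0.0873]
t 11.70 tcp [741.4  -4.7 287.3] closeangle(chest) -89.99 tilt -1.000 turn 0.01 shift m [-0.0525  0.0005  0.0876]
97 [[ 95.7959257  -46.08616209 140.48454509]
 [108.15466568 -32.11654503 164.29987207]
 [136.56725799  10.93269495 169.48631251]]
```

View pics/s5.png

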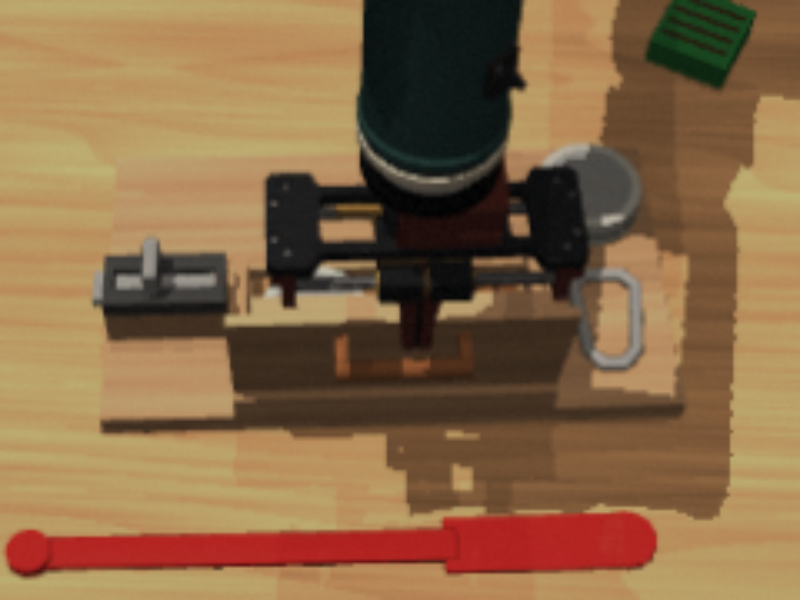

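The closed fingers (415,330) hang above and behind the bar (405,365). I'll lower them and push the lid forward.

Emit:
servo_tool(increments=[[0.006,0,0.02,0],[0,0,0.03,0],[0,0,0.03,0],[0,0,0.007,0],[0,0,0,0],[-0.015,0,0,0],[-0.015,0,0,0],[-0.012,0,0,0],[-0.012,0,0,0],[-0.01,0,0,0],[0,0,0,0]])

```text
time: 12.85
tool_pos: [683.9, -9.2, 205.1]
orientation: [3.139, 0.119, 0.001]
contact_force: [-0.2, -0.2, -0.7]
gripper_width: 0.3
grasp_force: 0.0
```

Run:
```python
from h import *
plan(ch(92,0,200),90);print(state()['contact_force'])
p,d=read_camera('scene');cv2.imwrite('pics/s6.png',cv2.resize(p[180:360,220:460],(800,600)))
P=cloud('scene',d);t=np.load('chest.npz');c,s=np.cos(t['yaw']),np.sin(t['yaw']);D=P[...,:2]-t['o'];Q=np.stack([D[...,0]*c+D[...,1]*s,-D[...,0]*s+D[...,1]*c],-1);Z=P[...,2]
m=(abs(Q[...,1])<110)&(abs(Q[...,1])>60)&(Q[...,0]>-60)&(Q[...,0]<120)&(Z>50)&(Z<172)
X=np.c_[Q[m][:,0]-85,Z[m]-44];X=X[np.hypot(*X.T)<128];r=X[np.hypot(*X.T)>30];print(len(r),'angle',np.median(np.arctan2(r[:,1],-r[:,0])))
```

```text
t 12.85 tcp [683.9  -9.2 205.1] closeangle(chest) -90.00 tilt -1.000 turn -0.00 shift m [-0.0013  0.0002  0.0051]
[-0.19706317 -0.22711529 -0.72908195]
1031 angle 1.2700399494203165
```

Emit:
servo_tool(increments=[[0,0,-0.03,0],[0,0,-0.04,0],[0,0,-0.02,0],[0,0,0,0]])

```text
time: 13.3
tool_pos: [687.2, -9.4, 297.7]
orientation: [3.138, 0.119, 0.012]
contact_force: [0.0, 0.2, -0.1]
gripper_width: 0.4
grasp_force: 0.0
```

Run:
```python
from h import *
plan(ch(10,-210,240),90)
```

```text
t 13.30 tcp [687.2  -9.4 297.7] closeangle(chest) -89.99 tilt -1.000 turn 0.01 shift m [-0.087   0.2097  0.0574]
```

Emit:
servo_tool(increments=[[0,0.03,0,0],[-0.01,0.035,0,0],[-0.017,0.035,0,0],[-0.02,0.035,0,0],[-0.02,0.035,0,0],[-0.02,0.03,0,0],[0,0.01,0.027,0],[0,0,0.03,0],[0,0,0,0],[0,0,0,0],[0,0,0,0],[0,0,0,0]])

```text
time: 14.5
tool_pos: [614.9, -225.1, 237.9]
orientation: [3.138, 0.12, 0.003]
contact_force: [-0.4, -0.4, 0.6]
gripper_width: 0.5
grasp_force: 0.0
```

Emit:
servo_tool(increments=[[0,0,0,0],[0,0,0,0],[0,0,0,0],[0,0,0,0],[0,0,0,0],[0,0,0,0],[0,0,0,0],[0,0,0,0],[0,0,0,0],[0,0,0,0],[0,0,0,0],[0,0,0,0]])

```text
time: 15.7
tool_pos: [613.9, -225.2, 236.5]
orientation: [3.139, 0.119, -0.0]
contact_force: [-0.6, -0.7, 0.2]
gripper_width: 0.6
grasp_force: 0.0
```

```bash
cat >> h.py <<'E'
def look(cam='scene'):
    p,d=read_camera(cam);P=cloud(cam,d);t=np.load('chest.npz');c,s=np.cos(t['yaw']),np.sin(t['yaw']);D=P[...,:2]-t['o']
    return p,np.stack([D[...,0]*c+D[...,1]*s,-D[...,0]*s+D[...,1]*c,P[...,2]],-1)
def med(Q,lo,hi):
    m=np.all((Q>lo)&(Q<hi),-1);print(m.sum(),np.percentile(Q[m],[3,50,97],axis=0).round(1) if m.sum() else '')
E
python3 - <<'E'
from h import *
plan(ch(10,-204,156),90)
p,Q=look();cv2.imwrite('pics/s7.png',cv2.resize(p[180:360,220:460],(800,600)))
print('board');med(Q,[0,50,40],[70,110,180])
print('bar');med(Q,[-45,-40,66],[10,40,100])
print('thumb');med(Q,[-10,-200,86],[30,-125,103])
E
```

```text
t 15.70 tcp [ 613.9 -225.2  236.5] closeangle(chest) -90.00 tilt -1.000 turn 0.00 shift m [ 0.0029 -0.0058  0.0805]
board
580 [[  2.1  51.8  48.1]
 [ 36.2  80.5  51.9]
 [ 68.6 107.9  55.3]]
bar
177 [[-20.6 -37.   73.1]
 [-11.7   2.1  80. ]
 [ -7.4  38.7  85.5]]
thumb
70 [[  -5.6 -182.8   89.7]
 [  13.  -176.2   96. ]
 [  27.9 -171.3   99.4]]
```

View pics/s7.png

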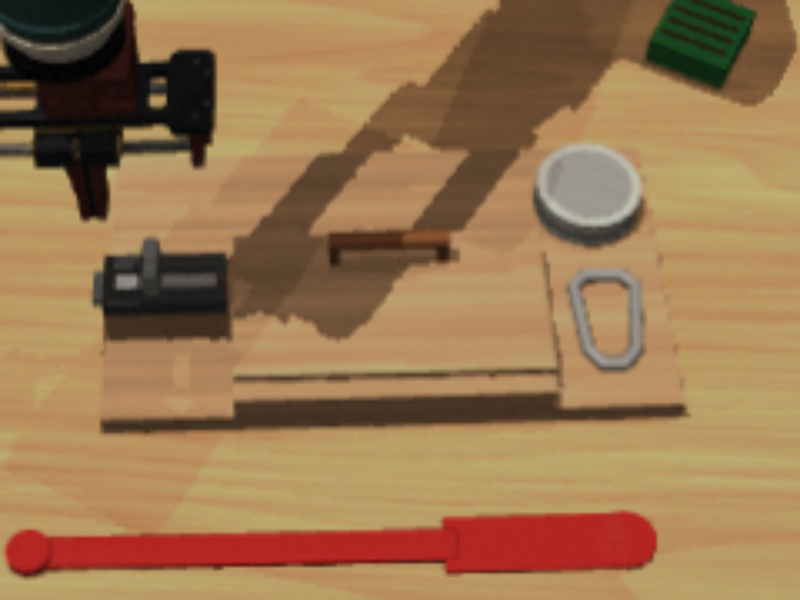

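The lid is shut (board top z≈52) and the bar lies at (390,240). The thumb plate is at (150,265), with the bolt still back. I'll lower the fingers behind the plate and push.

Emit:
servo_tool(increments=[[0.003,0,0.03,0],[0,0,0.03,0],[0,0,0.02,0],[0,0,0,0],[0,-0.012,0,0],[0,-0.01,0,0],[0,-0.01,0,0],[0,-0.008,0,0],[0,-0.006,0,0],[0,-0.004,0,0],[0,0,0,0]])

```text
time: 16.85
tool_pos: [613.1, -174.4, 156.6]
orientation: [-3.139, -0.12, -0.0]
contact_force: [-0.2, 0.6, -0.6]
gripper_width: -0.0
grasp_force: 0.0
```

Run:
```python
from h import *
plan(ch(10,-154,156),90);print(state()['contact_force'])
p,Q=look()
print('thumb');med(Q,[-10,-200,80],[30,-115,103])
```

```text
t 16.85 tcp [ 613.1 -174.4  156.6] closeangle(chest) -89.97 tilt -1.000 turn 0.03 shift m [-0.0001 -0.0051  0.0006]
[-0.19963249  0.62426447 -0.62242777]
thumb
112 [[   0.4 -166.1   82.3]
 [  22.2 -147.    95.4]
 [  27.7 -137.7  101.9]]
```

Emit:
servo_tool(increments=[[0,-0.002,0,0],[0,-0.002,0,0],[0,-0.001,0,0],[0,0,0,0]])

```text
time: 17.3
tool_pos: [612.7, -170.0, 156.3]
orientation: [-3.139, -0.119, 0.0]
contact_force: [0.2, -0.3, 0.1]
gripper_width: 0.5
grasp_force: 0.2
```

Emit:
servo_tool(increments=[[0,-0.001,0,0],[0,-0.001,0,0],[0,0,0,0]])

```text
time: 17.6
tool_pos: [612.6, -168.0, 156.4]
orientation: [3.139, 0.119, -0.0]
contact_force: [0.6, -0.4, -0.2]
gripper_width: 0.7
grasp_force: 0.2
```

Emit:
servo_tool(increments=[[0,-0.001,0,0],[0,-0.001,0,0],[0,-0.001,0,0],[0,0,0,0]])

```text
time: 18.0
tool_pos: [612.5, -165.8, 156.5]
orientation: [3.138, 0.119, 0.0]
contact_force: [-0.7, -5.1, -1.9]
gripper_width: 0.5
grasp_force: 2.2
```

Run:
```python
from h import *
plan(ch(10,-154,156),90);print(state()['contact_force'])
p,Q=look();cv2.imwrite('pics/s8.png',cv2.resize(p[220:310,230:350],(800,600)))
print('thumb');med(Q,[-10,-200,80],[30,-115,103])
```

```text
t 18.00 tcp [ 612.5 -165.8  156.5] closeangle(chest) -89.98 tilt -1.000 turn 0.02 shift m [-0.0002  0.0035  0.0006]
[-0.71890731 -5.07997079 -1.8524142 ]
thumb
107 [[   0.6 -158.4   81.4]
 [  22.4 -137.9   95.6]
 [  28.5 -130.4  101.9]]
```

View pics/s8.png

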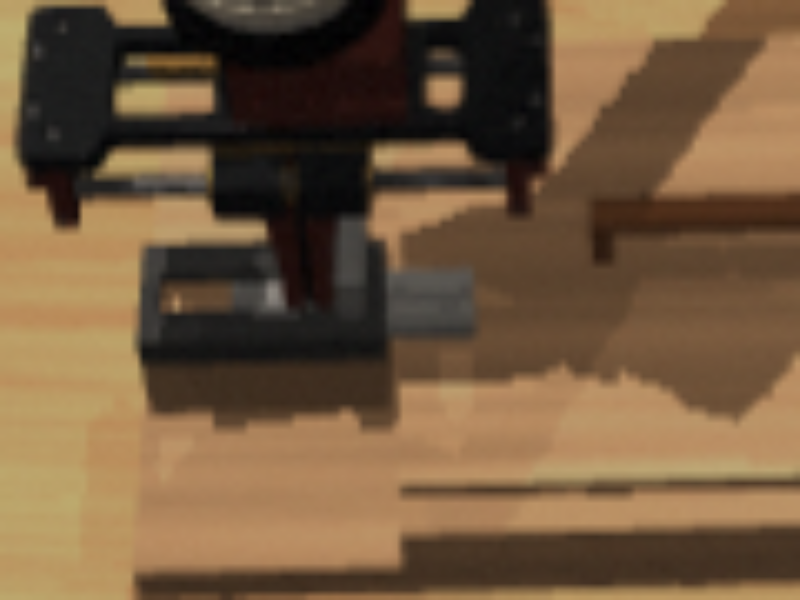

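The bolt is home: its end shows over the lid at (430,300) and it stops with 5 N. I'll back off and go to the bar.

Emit:
servo_tool(increments=[[0,0.015,0,0],[0,0.005,-0.02,0],[0,0,-0.04,0],[0,0,-0.03,0],[0,0,0,-8.5],[0,0,0,-8.5],[0,0,0,-8.5],[0,0,0,-8.5],[0,0,0,-8.5],[0,0,0,-8.5],[0,0,0,-8.5],[0,0,0,-8.5]], grip=100)

```text
time: 19.25
tool_pos: [613.8, -185.3, 246.3]
orientation: [-2.53, -1.861, -0.001]
contact_force: [-0.1, -0.8, -0.0]
gripper_width: 53.5
grasp_force: 0.0
```

Emit:
servo_tool(increments=[[0,0,0,-8.5],[0,0,0,-8.5],[0,0,0,-5],[0,0,0,0]])

```text
time: 19.65
tool_pos: [613.8, -185.3, 246.3]
orientation: [-2.135, -2.303, -0.001]
contact_force: [-0.2, -0.2, -0.2]
gripper_width: 53.8
grasp_force: 0.0
```

Run:
```python
from h import *
plan(ch(-15,0,139),0);print(state()['contact_force'],state()['gripper_width'])
p,Q=look();m=None
print('thumb');med(Q,[-10,-200,80],[30,-115,103])
print('bar');med(Q,[-45,-40,66],[10,40,100])
```

```text
t 19.65 tcp [ 613.8 -185.3  246.3] closeangle(chest) 0.02 tilt -1.000 turn 0.02 shift m [ 0.17   -0.0249  0.1075]
[-0.21996334 -0.22727079 -0.15377737] 53.80519834406539
thumb
78 [[  -6.  -140.4   84.2]
 [  15.4 -135.4   95.7]
 [  27.7 -130.5   99.9]]
bar
176 [[-19.2 -37.2  73.9]
 [-11.3   2.9  81. ]
 [ -6.7  38.   85.1]]
```

Thumb plate is at y≈-135, so the bolt is home. Moving over the bar and down to grip it.

Emit:
servo_tool(increments=[[0.03,-0.005,0,0],[0.04,-0.008,0,0],[0.04,-0.007,0,0],[0.04,-0.005,0,0],[0.02,0,0.02,0],[0,0,0.03,0],[0,0,0.03,0],[0,0,0.02,0],[0,0,0.006,0],[0,0,0,0],[0,0,0,0]])

```text
time: 20.8
tool_pos: [576.9, -17.7, 141.3]
orientation: [2.136, 2.302, 0.001]
contact_force: [-0.6, 0.4, 0.2]
gripper_width: 53.1
grasp_force: 0.0
```

Emit:
servo_tool(increments=[[0,0,0,0],[0,0,0,0],[0,0,0,0],[0,0,0,0],[0,0,0,0],[0,0,0,0]], grip=255, squeeze=35)

```text
time: 21.4
tool_pos: [574.7, -17.5, 140.4]
orientation: [-2.134, -2.303, 0.004]
contact_force: [-3.9, -1.1, 5.5]
gripper_width: 13.5
grasp_force: 35.0
```

Emit:
servo_tool(increments=[[0,0,-0.002,0],[0,0,-0.002,0],[0,0,0,0]])

```text
time: 21.7
tool_pos: [575.7, -17.5, 144.2]
orientation: [-2.135, -2.303, 0.001]
contact_force: [-1.6, -1.5, -4.2]
gripper_width: 12.9
grasp_force: 35.0
```

Emit:
servo_tool(increments=[[0,0,-0.001,0],[0,0,0,0]])

```text
time: 21.9
tool_pos: [575.9, -17.4, 144.8]
orientation: [-2.135, -2.303, 0.001]
contact_force: [-0.9, -1.7, -10.3]
gripper_width: 13.3
grasp_force: 35.0
```

Emit:
servo_tool(increments=[[0,0,0,0],[0,0,0,0],[0,0,0,0],[0,0,0,0],[0,0,0,0],[0,0,0,0]])

```text
time: 22.5
tool_pos: [576.0, -17.4, 145.1]
orientation: [-2.136, -2.304, 0.001]
contact_force: [1.4, -0.6, -15.9]
gripper_width: 13.3
grasp_force: 35.0
```

Emit:
servo_tool(increments=[[0,0,0.002,0],[0,0,0.002,0],[0,0,0.001,0],[0,0,0,0],[0,0,0,0]])

```text
time: 23.0
tool_pos: [574.9, -17.5, 141.6]
orientation: [-2.135, -2.303, 0.002]
contact_force: [-7.1, -1.5, 3.0]
gripper_width: 13.0
grasp_force: 35.0
```

Emit:
servo_tool(increments=[[0,0,0,0],[0,0,0,0],[0,0,0,0],[0,0,0,0],[0,0,-0.02,0],[0,0,-0.04,0],[0,0,-0.05,0],[-0.04,0,-0.02,0],[-0.04,-0.04,0,0],[0,-0.05,0,0],[0,-0.05,0,0],[0,0,0,0]], grip=100)

```text
time: 24.2
tool_pos: [439.5, -101.6, 269.2]
orientation: [-2.133, -2.297, 0.006]
contact_force: [0.0, 0.3, 0.7]
gripper_width: 53.6
grasp_force: 0.0
```

Run:
```python
from h import *
s=state();print(s['time'],s['tool_pos'],s['contact_force'],s['gripper_width'])
p,Q=look();cv2.imwrite('pics/s9.png',p)
print('board');med(Q,[0,50,40],[70,110,180])
print('thumb');med(Q,[-10,-200,80],[30,-115,103])
print('bar');med(Q,[-45,-40,66],[10,40,100])
print('tin_a');med(Q,[-140,110,42],[-35,215,55])
```

```text
24.2 [ 439.4635895  -101.5713314   269.18431432] [0.0345082  0.31492848 0.70428611] 53.64709794947082
board
578 [[  2.1  52.   48. ]
 [ 35.6  80.   51.7]
 [ 68.2 108.2  55.6]]
thumb
76 [[  -5.3 -140.4   82.2]
 [  14.4 -135.3   95.7]
 [  27.2 -130.5  100.7]]
bar
177 [[-19.2 -37.1  73.3]
 [-11.2   3.9  80.7]
 [ -7.   38.2  85.3]]
tin_a
655 [[-120.   123.9   43.7]
 [ -81.9  160.6   47.9]
 [ -45.9  197.5   51.7]]
```

View pics/s9.png

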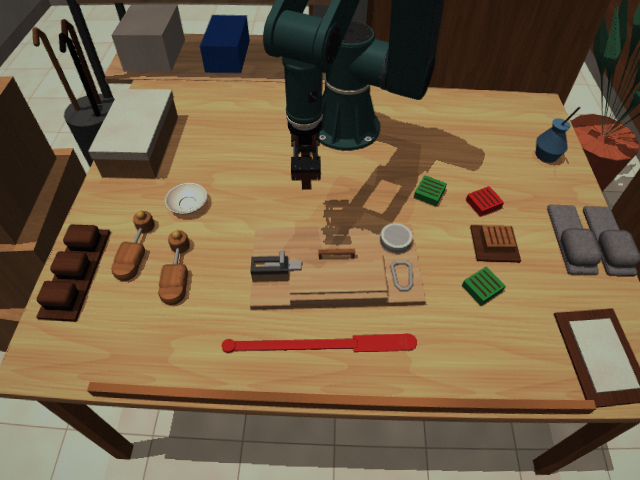

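The lid is shut with the bolt over it (295,265). The tin (397,237), the carabiner and the bystanders are in place, and the arm is clear.

```bash
python3 -c "
from workcell import *
print(close_job())"
```

```text
the job is handed in; nothing more can be done
None
```

The job is handed in: the block lies flat in the left bay, the lid is shut, the bolt is home and the lid held a pull that rose from about 10 to 16 N over 0.6 s; the hand-in call gave no verdict.

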